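# Set the bench stop gauge to its mark and lock it

### The arm

A 7-joint arm with a two-finger parallel gripper is mounted at the origin on a cart in front of the work surface, level with it; the furniture and walls round the work are solid. World frame = base frame: x ahead of the robot, y to its left, z up, the work surface at z = 0. Lengths are in mm, angles in rad, forces in N, time in s.
With the tool pointing down it reaches from about 425 to 925 mm from the base axis. Payload 6.8 kg.
Tool frame: the origin (TCP) lies between the finger pads; the fingertips stand 19 mm ahead of it and the grasp point (between the pads) is the TCP; z points along the fingers, y is the line along which they close (so a half turn about z gives the same grasp; the last joint's range is limited). The gripper opens to 85 mm and grips with 20 to 120 N. Pads are 22 mm wide; open, the fingers measure 114 mm over their backs; the gripper's body (76 mm by 85 mm) begins 54 mm behind the grasp point. The pads swing forward as they close: fully open they stand 13 mm farther back than shut.
Start: joints at [-0.108, 0.477, 0.022, 1.555, -0.011, 1.109, -0.083], TCP at [675.016, 0.006, 250.308] pointing down, gripper open.
Joint ranges: [-2.96, 2.96], [-0.34, 2.1], [-1.41, 1.46], [0.24, 2.44], [-1.37, 4.51], [0.17, 1.92], [-2.96, 2.96]. Speed limits (rad/s): [2.39, 2.39, 3.14, 3.14, 3.14, 3.14, 3.14].

### API

Orientations are given as a unit quaternion [x, y, z, w].
In Python, from cell import status, vision, workorder, models gives the robot as it stands.
- The arm moves only by the shell command python3 -m handwheel 'ROWS' [FORCE]. ROWS is JSON, a list of rows, each a list of 7 numbers: the opening, from 0 (shut) to 1 (fully open), then the shift along the tool's x, y, z in units of 60 cm (1.0 is 60 cm), then the turn, a rotation vector about the tool's x, y, z in units of 90 degrees (1.0 is 90 degrees). A call has exactly 5 rows; each row is the pose to reach, as a shift and turn from the pose commanded when the call began, along the tool's axes at that moment; what a row does not reach only later rows make up. A row lasts 1/12 s, in which the tool goes at most 41.7 mm and 7.16 degrees, less where a joint would pass 70% of its speed; a pose out of reach is approached as far as the arm can. A call with a number of a shift or a turn outside -1 to 1 is refused whole. A call with a gripper value outside its range is refused whole. The fingers move at their own pace and stop on an object; FORCE is the grip in N (left out, the last holds). Time passes only in rows, so rows that repeat a pose let the fingers close, or fill a call up. It gives the time, the measured TCP pose, the force, the opening and the grip force at its end, in the units of the state.
- status.observe(): the state, without advancing time (a new reading comes with each control period).
- vision.camera(name): name is "scene" or "side" or "wrist"; returns (picture, depth): 480x640x3 uint8, blue, green, red; 480x640 float32, mm along the optical axis (not along the pixel's ray), 0 where there is no reading.
- vision.calibration(name): a dict with "fx", "fy", "cx", "cy" (pixels), "rvec" (rotation vector, rad) and "tvec" (3), from world to camera coordinates, as OpenCV has them. Camera axes: x right, y down, z forward; pixel columns grow to the right and rows downward; lengths in mm; the calibration is good to about 2 mm. The wrist camera is an equidistant fisheye: a pixel r from the principal point sees the ray r / f radians off the axis. A picture is of the moment at which its call begins: read the wrist's pose just before it. calibration takes no time and is no camera call; for the wrist camera it gives the pose at the moment of the call.
- workorder.hand_in(): hands the job in; it is judged then, once.
Trained networks look in the newest picture that a camera, given by its name, has taken for a name from the list of things; names that differ only in an ending like _2 or _b are one class to them, and where a whole thing is asked for, a point or a joint stands for the part that bears it (a point fixed in the world has none). Each returns a list of dicts, best first, with "score" (0 to 1); they miss things now and then, are a little off and sometimes report something else, mostly with a low value. They report only what shows in the picture. A call takes as long as a camera call.
- models.look_for(label, camera): "at" ([column, row] in pixels, amid what is visible of it).
- models.cut_out(label, camera): "mask" (480x640 bool, what is visible of it) and "at" ([column, row] in pixels, amid what is visible of it).
- models.tip_of(label, camera): "at" ([column, row] in pixels: a listed point, or the origin of a listed thing).
The state is a dict: "time": time; "joints": joint angles; "qd": joint speeds; "joint_efforts": joint torques, N m; "tcp_pos": TCP position; "orientation": TCP orientation; "force": force on the tool from outside, world axes, zero at the start; "moment": the same for the moment, N m; "opening": opening from 0.0 (shut) to 1.0 (fully open); "grasp_force": force on a finger pad.
Only numpy, scipy, OpenCV 4.12 (cv2) and the standard library are available. Lean on these libraries where they do the work, as an engineer would, in place of code of your own. Each camera call takes 0.05 s, during which the arm holds its last target. There are 200 camera calls.

### The job

Set the bench gauge for the next cut: with a fingertip, roll the brass knurled wheel until the gap between the jaws has closed so far that the red pointer stands at the green mark, then push the lock lever fully over to the back with a finger. Move the jaw only by the wheel (do not touch the jaw), lock only once the pointer is at the mark, pick nothing up, and leave the loose things behind the gauge where they are.

Things in the scene. Friction and masses are not known exactly. Their poses are not given: they have to be found in the camera images.
- gauge: Blue gauge, fixed: base plate 110 (x) x 360 (y, from -170 to +190) x 18 mm. Origin on the worktop; x points to its back (away from the robot at yaw 0), y to its left, z up. At y = -141 mm the fixed steel jaw, 68 mm high; then the sliding jaw; at x = -4, y = +75 mm the brass wheel between grey cheeks 70 mm high (outer faces x = -27 and +40 mm); at y = +150 mm the lock lever.
- wheel_top (a point): Top of the brass wheel, mid width, 86 mm above the worktop; fixed to the gauge, gauge's axes. Wheel 60 mm across, 24 wide, axle along x, 24 ribs 1.5 mm high. It does not yield downward: press it with a few newtons and drag; the ribs give good grip. Rolling its top to the gauge's LEFT (+y) closes the gap: jaw and pointer go RIGHT (-y). Light friction (1 N at the rim); it stays as left.
- wheel (a joint): Angle of the wheel in rad, range 0 to 5; grows as the top of the wheel moves to the gauge's left (+y). One rad (30 mm of rim) moves the jaw 12 mm.
- pointer (a point): Tip of the red pointer (2 mm wide) on the front of the sliding jaw, just above the white scale; axes as the gauge's. It moves with the jaw along the gauge's y: 12 mm to -y for each rad of the wheel.
- jaw: The sliding steel jaw, 62 (x) x 20 (y) mm, top 77 mm above the worktop, with its rack bar that runs left under the wheel's pinion; origin below its middle, level with the worktop; axes as the gauge's. Not to be touched.
- mark: Green mark clip, 6 mm wide (y), 20 mm long, fixed on the white scale, in front of the pointer's path and 12 to 45 mm to the right (-y) of the pointer at the start; gauge's axes, origin at the centre of its underside. The pointer is at the mark when both have the same y in the gauge's frame.
- lock (a joint): Lock lever angle in rad: 0 = leaning 0.5 rad to the front (-x, start), 1.0 = fully over, leaning 0.5 rad to the back (+x). Its pivot lies along the gauge's y at x = 0, y = +150 mm, 40 mm above the worktop, in a grey block 70 (x) x 50 (y) mm, 43 mm high. It moves with about 1 N at the ball and stays where it is left.
- lock_tip (a point): Centre of the yellow ball (26 mm across) at the end of the 55 mm lock lever; at the start 88 mm above the worktop and 26 mm in front of the pivot. It swings 53 mm to the back (+x), over the top at 95 mm.
- offcut: Loose wooden offcut 40 x 90 x 20 mm lying behind the gauge; leave it alone. Origin at the centre of its underside.
- screwdriver: Loose screwdriver with yellow handle, 170 mm long, lying behind the gauge; leave it alone.
- tin: Loose small paint tin, 77 mm across and 77 mm high, standing behind the gauge; leave it alone. Origin at the centre of its underside.

How it is judged (in metres and radians):
On the way, in this order (a step that is already met when the one before it is completed fails the run):
1. the pointer stands at the mark, the lever not yet moved (y of pointer in the frame of mark between -0.003 and 0.003 m and value of joint lock below 0.3 rad), for 0.3 s.
2. the lock lever is pushed over (y of pointer in the frame of mark between -0.003 and 0.003 m and value of joint lock above 0.85 rad), for 0.2 s.
At the end, for the whole second after the job is handed in: The red pointer is within 3 mm of the middle of the green mark (still on the green), the lock lever is over to the back (joint above 0.85 of 1.0 rad), and the wheel is at rest (all of step 2 and velocity of joint wheel between -0.05 and 0.05 rad/s); the robot touches nothing.
It fails at once if the sliding jaw is pushed directly instead of by the wheel (contact force between any of the fingers, the arm and jaw above 1 N).
It fails at once if the lever is locked while the pointer is off the mark (value of joint lock above 0.5 rad and not (y of pointer in the frame of mark between -0.003 and 0.003 m)).
It fails at once if the offcut is moved or lifted (more than 15 mm) (distance of offcut from where it was at the start of the episode above 0.015 m).
It fails at once if the screwdriver is moved or lifted (more than 15 mm) (distance of screwdriver from where it was at the start of the episode above 0.015 m).
It fails at once if the tin is moved or lifted (more than 15 mm) (distance of tin from where it was at the start of the episode above 0.015 m).
It also fails if it takes over 58 s, if anything falls off the work surface, if the arm or the gripper's body presses on something with over 40 N, if the wrist force passes 120 N, or if a joint passes its speed limit or range.

## Working session

There is one attempt and no reset: what is moved stays moved. The work goes in short steps, Python scripts to look and compute and a shell command to move; the robot and the scene stay as the last step left them, time stands still between calls to the robot, and variables do not carry over. Pictures are saved under pics/ and viewed, at most 10 in all, crops included, and the job is handed in when it is done.

```bash
mkdir -p pics
cat > h.py <<'E'
import numpy as np, cv2
from cell import status, vision, workorder, models
def cal(n):
    c=vision.calibration(n); R=cv2.Rodrigues(np.array(c["rvec"],float))[0]; return c,R,np.array(c["tvec"],float).ravel()
def world(n,uv,d=None,z=None):
    c,R,t=cal(n); x=(uv[0]-c["cx"])/c["fx"]; y=(uv[1]-c["cy"])/c["fy"]
    if n=="wrist":
        r=np.hypot(x,y); k=np.tan(r)/r if r>0 else 1; x*=k;y*=k
    ray=R.T@np.array([x,y,1]); o=-R.T@t
    if z is not None: return o+ray*(z-o[2])/ray[2]
    return o+ray*d
def pix(n,P):
    c,R,t=cal(n); p=R@np.array(P,float)+t; return [c["fx"]*p[0]/p[2]+c["cx"],c["fy"]*p[1]/p[2]+c["cy"]]
E
python3 - <<'E'
from h import *
print(status.observe())
for n in ["scene","side"]:
    im,d=vision.camera(n); cv2.imwrite(f"pics/{n}0.png",im); np.save(f"{n}0.npy",d)
    c,R,t=cal(n); print(n,c["fx"],(-R.T@t).round(),R[2].round(2))
    for l,z in [("gauge",0),("wheel_top",86),("pointer",None),("mark",None),("lock_tip",88),("jaw",0),("tin",0),("offcut",0),("screwdriver",10)]:
        r=models.tip_of(l,n)
        for q in r[:2]:
            u=q["at"]; dd=d[int(u[1]),int(u[0])]
            print(l,round(q["score"],2),np.round(u,1),"depth",world(n,u,d=dd).round(1), "z",world(n,u,z=z).round(1) if z is not None else "")
E
```

```text
{'time': 0.0, 'joints': array([-0.10811026,  0.47781639,  0.02235474,  1.55643016, -0.01147575,
        1.10927379, -0.08307252]), 'qd': array([-0.00052851, -0.00053667, -0.00027611,  0.00029877,  0.00067219,
       -0.00010451,  0.00054276]), 'joint_efforts': array([-5.45967814e-04, -5.96443820e+01,  1.60769675e+00, -2.81194621e+01,
        1.24063640e-02,  9.39900521e-03,  2.20753498e-05]), 'tcp_pos': array([ 6.74461172e+02, -1.96983898e-02,  2.49324042e+02]), 'orientation': array([ 7.07086325e-01,  7.07126664e-01, -6.90971007e-04, -5.76134289e-04]), 'force': array([ 0.09012992,  0.32179042, -0.02578566]), 'moment': array([ 0.02563014, -0.0013903 , -0.00400215]), 'grasp_force': 0.0, 'opening': 1.0022681336438566}
scene 571.1173006075765 [  -1. -466.  460.] [ 0.74  0.52 -0.43]
gauge 0.64 [339.9 330.9] depth [ 536.1 -116.1   16.4] z [ 555.9 -103.2    0. ]
wheel_top 0.91 [288.3 267. ] depth [538.7 -26.8  84.2] z [536.2 -28.9  86. ]
pointer 0.85 [353.  334.5] depth [ 537.1 -136.3   18.3] z 
mark 0.46 [380.  344.2] depth [ 534.5 -179.1   22.5] z 
lock_tip 0.8 [231.6 259.5] depth [493.  
[... 290 characters left out ...]
 [343.5 287.1] depth [ 6.586e+02 -4.100e+01  4.000e-01] z [644.9 -49.8  10. ]
side 507.83950076376834 [555. 773. 463.] [ 0.07 -0.9  -0.44]
wheel_top 0.67 [361.4 234.2] depth [537.6 -30.3  86.4] z [537.6 -31.2  86. ]
pointer 0.68 [362.1 237.4] depth [536.4 -18.2  86.1] z 
mark 0.59 [362.5 231. ] depth [ 532.5 -176.3   25.2] z 
lock_tip 0.77 [388.4 253. ] depth [495.2  51.4  93.9] z [494.2  39.8  88. ]
jaw 0.72 [344.5 253.4] depth [565.3  -5.6  60.1] z [ 566.8 -121.6    0. ]
tin 0.8 [286.9 319.6] depth [645.  150.5  25.7] z [650.3 113.9  -0. ]
offcut 0.9 [280.5 231.1] depth [ 700.6 -166.6   21.5] z [ 707.7 -212.2    0. ]
offcut 0.71 [346.  260.7] depth [562.3  -9.8  43.7] z [563.  -91.3   0. ]
```

Run:
```python
from h import *
im=cv2.imread("pics/scene0.png"); c=im[210:400,190:450]
cv2.imwrite("pics/scene0c.png",cv2.resize(c,(780,570),interpolation=cv2.INTER_CUBIC))
```

```text
(no output)
```

View pics/scene0c.png

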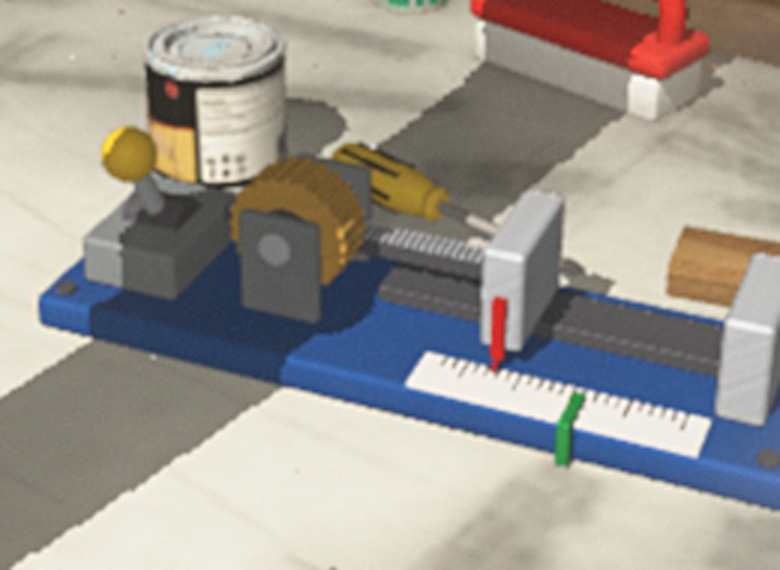

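View pics/side0.png

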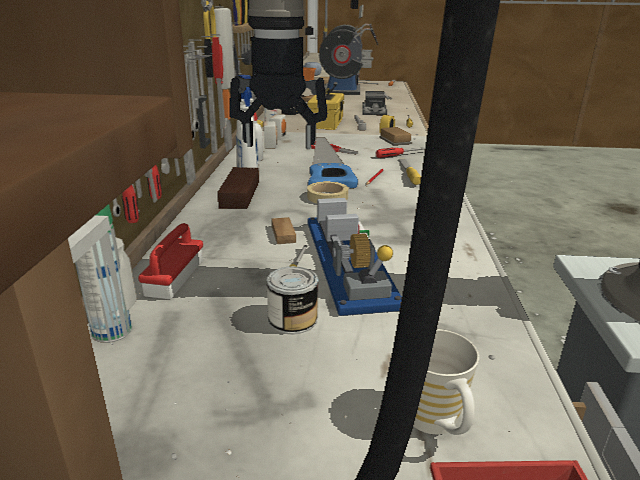

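The scene view shows the pointer tip at crop (495,368), the green mark at (570,400-460), the wheel at (300,200) and the ball at (130,152). The side view shows the gauge turned slightly, the tin well behind it, and the arm clear. Next I'll fit the gauge pose and take the wrist view.

```bash
cat >> h.py <<'E'
def cloud(n,im,d,step=1):
    c,R,t=cal(n); v,u=np.mgrid[0:480:step,0:640:step]; dd=d[::step,::step].astype(float)
    x=(u-c["cx"])/c["fx"]; y=(v-c["cy"])/c["fy"]
    if n=="wrist":
        r=np.hypot(x,y)+1e-9; k=np.tan(np.minimum(r,1.4))/r; x=x*k;y=y*k
    P=np.stack([x*dd,y*dd,dd],-1)-t
    return P@R, im[::step,::step].astype(int), dd>0
E
python3 - <<'E'
from h import *
im,d=vision.camera("wrist"); cv2.imwrite("pics/w0.png",im); np.save("w0.npy",d)
for l in ["wheel_top","pointer","mark","lock_tip","jaw","gauge"]:
    for q in models.tip_of(l,"wrist")[:2]:
        u=q["at"]; print(l,round(q["score"],2),np.round(u,1),world("wrist",u,d=d[int(u[1]),int(u[0])]).round(1))
for n,f in [("scene","scene0"),("side","side0"),("wrist","w0")]:
    P,C,ok=cloud(n,cv2.imread(f"pics/{f}.png"),np.load(f+".npy"))
    b=ok&(C[...,0]>C[...,2]+50)&(C[...,0]>C[...,1]+30)&(abs(P[...,2]-18)<5)&(abs(P[...,0]-560)<120)&(abs(P[...,1]+80)<260)
    Q=P[b][:,:2].astype(np.float32); print(n,len(Q),Q.min(0),Q.max(0)); print(cv2.minAreaRect(Q), cv2.boxPoints(cv2.minAreaRect(Q)).round())
E
```

```text
wheel_top 0.93 [172.4 253.7] [540.5 -22.7  84.2]
lock_tip 0.55 [123.  181.2] [508.1  45.5  99.3]
jaw 0.84 [237.2 313.6] [ 584.  -101.9   44.1]
gauge 0.62 [225.2 288.2] [568.2 -82.6  24. ]
scene 3461 [ 464.61652 -274.37347] [651.0267   81.09577]
((557.1821899414062, -88.67446899414062), (111.57879638671875, 357.0093994140625), 13.529622077941895) [[ 461.   72.]
 [ 545. -275.]
 [ 653. -249.]
 [ 570.   98.]]
side 762 [ 471.23706 -247.09164] [648.9624  100.62936]
((557.95849609375, -83.15200805664062), (106.86659240722656, 355.237548828125), 13.463296890258789) [[ 465.   77.]
 [ 547. -268.]
 [ 651. -243.]
 [ 569.  102.]]
wrist 7425 [ 467.6064  -268.49286] [652.5059  99.8117]
((559.9995727539062, -85.19363403320312), (107.9017105102539, 356.9614562988281), 13.520634651184082) [[ 466.   76.]
 [ 549. -271.]
 [ 654. -246.]
 [ 571.  101.]]
```

View pics/w0.png

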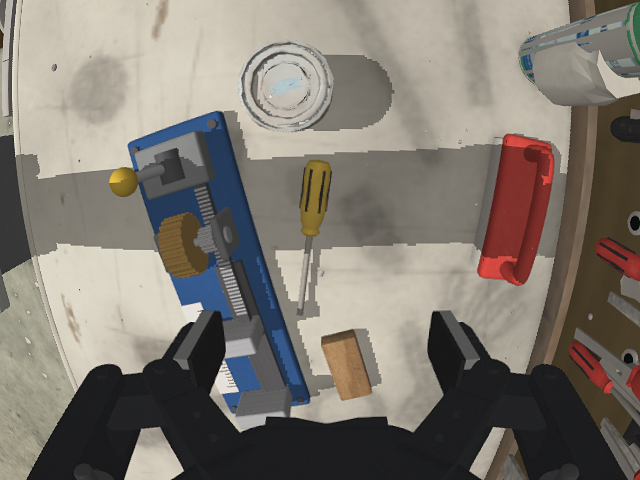

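The wrist view shows the gauge at a yaw of about +13.5°, with the wheel at (180,247) and the ball at (123,181). The loose things are well behind it. Working pose: gauge origin near (561,-96), wheel top near (539,-24,86). I'll move above the wheel with the gripper shut and turned to match the gauge.

```bash
python3 -m handwheel '[[0,-0.0717,-0.218,0.17,0,0,-0.15],[0,-0.0717,-0.218,0.17,0,0,-0.15],[0,-0.0717,-0.218,0.17,0,0,-0.15],[0,-0.0717,-0.218,0.17,0,0,-0.15],[0,-0.0717,-0.218,0.17,0,0,-0.15]]' 20
python3 -m handwheel '[[0,0,0,0,0,0,0],[0,0,0,0,0,0,0],[0,0,0,0,0,0,0],[0,0,0,0,0,0,0],[0,0,0,0,0,0,0]]'
python3 - <<'E'
from h import *
im,d=vision.camera("scene"); cv2.imwrite("pics/s1.png",im); np.save("s1.npy",d)
print(status.observe()["force"])
a=cv2.resize(im[200:390,200:460],(780,570),interpolation=cv2.INTER_CUBIC)
cv2.imwrite("pics/s1c.png",a)
for l in ["pointer","mark","wheel_top"]:
  for q in models.tip_of(l,"scene")[:1]: print(l,q["score"],q["at"])
for q in models.cut_out("mark","scene")[:1]:
  v,u=np.where(q["mask"]); print("mark",u.min(),u.max(),v.min(),v.max())
g=(im[...,1].astype(int)>im[...,2]+40)&(im[...,1].astype(int)>im[...,0]+30); g[:300]=0; v,u=np.where(g); print("green",list(zip(u,v)))
r=(im[...,2].astype(int)>im[...,1]+90); r[:300]=0; r[:, :330]=0; r[:,400:]=0; v,u=np.where(r); print("red",list(zip(u,v)))
E
```

```text
time: 1.77
tcp_pos: [534.1, -45.9, 143.1]
orientation: [0.62, 0.784, -0.005, -0.005]
force: [-1.5, -0.1, -0.5]
opening: 0.298
grasp_force: 0.0
time: 2.18
tcp_pos: [545.9, -42.4, 149.2]
orientation: [0.619, 0.786, 0.001, 0.001]
force: [0.4, -0.7, -0.2]
opening: -0.003
grasp_force: 0.0
[0.74040652 0.21429053 0.48746994]
pointer 0.71 [352.0, 332.1]
mark 0.33 [441.2, 309.7]
wheel_top 0.7 [286.6, 264.8]
mark 375 383 343 364
green [(np.int64(19), np.int64(300)), (np.int64(20), np.int64(300)), (np.int64(21), np.int64(300)), (np.int64(22), np.int64(300)), (np.int64(23), np.int64(300)), (np.int64(24), np.int64(300)), (np.int64(25), np.int64(300)), (np.int64(26), np.int64(300)), (np.int64(27), np.int64(300)), (np.int64(28), np.int64(300)), (np.int64(29), np.int64(300)), (np.int64(30), np.int64(300)), (np.int64(32), np.int64(300)), (np.int64(92), np.int64(300)), (np.int64(93), np.int64(300)), (np.int64(102), np.int64(300)), (np.int64(105), np.int64(300)), (np.int64(20), np.int64(301)), (np.int64(21), np.int64(301)), (np.int64(22), np.int64(301)), (np.int64(23), np.int64(301)), (np.int64(24), np
[... 28232 characters left out ...]
.int64(378), np.int64(479)), (np.int64(379), np.int64(479)), (np.int64(380), np.int64(479)), (np.int64(381), np.int64(479)), (np.int64(382), np.int64(479)), (np.int64(383), np.int64(479)), (np.int64(384), np.int64(479)), (np.int64(385), np.int64(479)), (np.int64(386), np.int64(479)), (np.int64(387), np.int64(479)), (np.int64(388), np.int64(479)), (np.int64(389), np.int64(479)), (np.int64(390), np.int64(479)), (np.int64(391), np.int64(479)), (np.int64(392), np.int64(479)), (np.int64(393), np.int64(479)), (np.int64(394), np.int64(479)), (np.int64(395), np.int64(479)), (np.int64(396), np.int64(479)), (np.int64(397), np.int64(479)), (np.int64(398), np.int64(479)), (np.int64(399), np.int64(479))]
```

View pics/s1c.png

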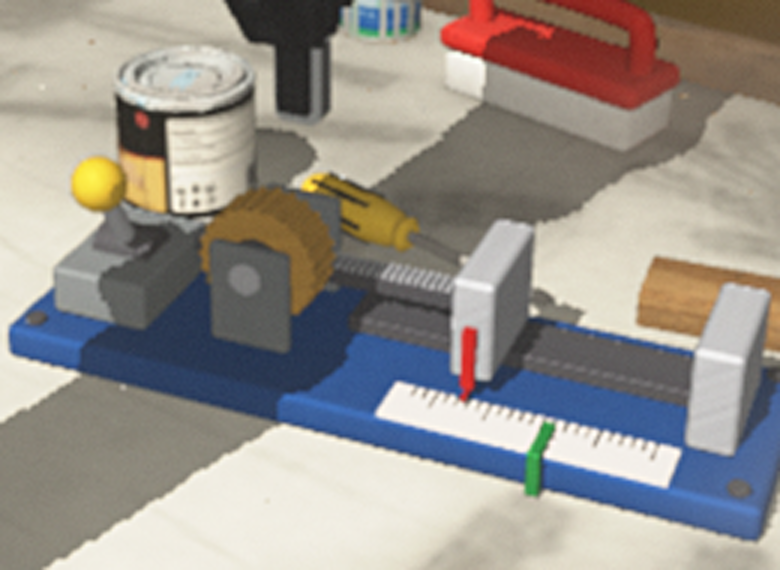

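The pointer tip is at crop (464,400) and the mark's top bar runs from (548,424) to (533,455). The gripper is clear above the wheel. I'll write a compact pointer and mark measurement.

```bash
cat >> h.py <<'E'
YAW=np.deg2rad(13.5); O=np.array([560.8,-95.7]); GX=np.array([np.cos(YAW),np.sin(YAW)]); GY=np.array([-np.sin(YAW),np.cos(YAW)])
def g(P): return np.array([(P[:2]-O)@GX,(P[:2]-O)@GY,P[2]]).round(1)
def meas(name=None,im=None):
    if im is None: im,d=vision.camera("scene")
    if name: cv2.imwrite(name,cv2.resize(im[290:390,310:440],(780,600),interpolation=cv2.INTER_CUBIC))
    J=im.astype(int); roi=np.zeros((480,640),bool); roi[300:375,335:405]=1
    G=roi&(J[...,1]>J[...,2]*1.6)&(J[...,1]>J[...,0]*1.35)
    Rd=roi&(J[...,2]>2.2*J[...,1])&(J[...,2]>90)
    v,u=np.where(G); 
    rows=[(r,round(u[v==r].mean(),1),(v==r).sum()) for r in range(v.min(),v.max()+1) if (v==r).any()]
    ys=[(r,round(c,1),g(world("scene",[c,r],z=20))[:2]) for r,c,_ in rows[:11]]
    v2,u2=np.where(Rd); b=v2.max(); tip=[u2[v2>=b-2].mean(),b+.5]
    print("tip",np.round(tip,1),g(world("scene",tip,z=19)),g(world("scene",tip,z=21)))
    for q in ys[::2]: print(q)
E
python3 - <<'E'
from h import *
meas("pics/s1d.png",cv2.imread("pics/s1.png"))
E
```

```text
tip [354.6 332.5] [-28.3 -34.7  19. ] [-31.  -35.6  21. ]
(341, np.float64(382.0), array([-34. , -74.4]))
(343, np.float64(381.5), array([-38.4, -75.1]))
(345, np.float64(380.5), array([-43.1, -75.1]))
(347, np.float64(379.5), array([-47.7, -75.2]))
(349, np.float64(378.5), array([-52.2, -75.2]))
(351, np.float64(377.5), array([-56.8, -75.3]))
```

```bash
python3 -m handwheel '[[0,0,0,0.025,0,0,0],[0,0,0,0.05,0,0,0],[0,0,0,0.055,0,0,0],[0,0,0,0.06,0,0,0],[0,0,0,0.06,0,0,0]]'
python3 -c "
from h import *; print(g(status.observe()['tcp_pos']))"
```

```text
time: 2.85
tcp_pos: [544.1, -43.0, 112.1]
orientation: [0.619, 0.785, -0.0, -0.0]
force: [-0.7, -0.2, 0.3]
opening: 0.002
grasp_force: 0.0
[ -3.9  55.1 112.1]
```

```bash
python3 -m handwheel '[[0,0.008,0,0.006,0,0,0],[0,0.008,0,0.010,0,0,0],[0,0.008,0,0.0125,0,0,0],[0,0.008,0,0.014,0,0,0],[0,0.008,0,0.014,0,0,0]]'
python3 -c "
from h import *; s=status.observe(); print(g(s['tcp_pos']),s['force'])"
```

```text
time: 3.27
tcp_pos: [543.2, -38.3, 104.0]
orientation: [0.619, 0.785, 0.0, 0.0]
force: [0.4, 0.7, 0.4]
opening: -0.001
grasp_force: 0.2
[ -3.7  59.9 104. ] [0.35874466 0.65097887 0.41247487]
```

Not touching yet. I'll go 3 mm lower while moving to y=68.

```bash
python3 -m handwheel '[[0,0.004,0,0.001,0,0,0],[0,0.008,0,0.002,0,0,0],[0,0.012,0,0.002,0,0,0],[0,0.013,0,0.002,0,0,0],[0,0.013,0,0.002,0,0,0]]'
python3 -c "
from h import *; s=status.observe(); print(g(s['tcp_pos']),s['force']); meas()"
```

```text
time: 3.68
tcp_pos: [541.9, -31.9, 104.5]
orientation: [0.62, 0.785, 0.0, 0.001]
force: [-3.6, -3.0, 15.8]
opening: 0.003
grasp_force: 7.7
[ -3.5  66.5 104.5] [-3.62440925 -2.99618335 15.77223663]
tip [356.4 333.5] [-29.5 -37.7  19. ] [-32.3 -38.6  21. ]
(341, np.float64(382.0), array([-34. , -74.4]))
(343, np.float64(381.5), array([-38.4, -75.1]))
(345, np.float64(380.5), array([-43.1, -75.1]))
(347, np.float64(379.5), array([-47.7, -75.2]))
(349, np.float64(378.5), array([-52.2, -75.2]))
(351, np.float64(377.5), array([-56.8, -75.3]))
```

```bash
python3 -m handwheel '[[0,0.008,0,-0.001,0,0,0],[0,0.016,0,-0.001,0,0,0],[0,0.024,0,-0.001,0,0,0],[0,0.032,0,-0.001,0,0,0],[0,0.036,0,-0.001,0,0,0]]'
python3 -c "
from h import *; s=status.observe(); print(g(s['tcp_pos']),s['force']); meas()" | head -2
```

```text
time: 4.15
tcp_pos: [536.4, -9.2, 103.6]
orientation: [0.619, 0.785, 0.0, 0.0]
force: [0.8, -1.1, 0.5]
opening: -0.002
grasp_force: 0.6
[ -3.5  89.8 103.6] [ 0.76939304 -1.14983417  0.54620445]
tip [362.  334.5] [-28.8 -45.3  19. ] [-31.6 -46.2  21. ]
```

```bash
python3 -m handwheel '[[0,0,0,-0.025,0,0,0],[0,-0.02,0,-0.025,0,0,0],[0,-0.05,0,-0.025,0,0,0],[0,-0.05,0,-0.015,0,0,0],[0,-0.05,0,-0.005,0,0,0]]'
python3 -m handwheel '[[0,0,0,0.004,0,0,0],[0,0.004,0,0.005,0,0,0],[0,0.013,0,0.005,0,0,0],[0,0.022,0,0.005,0,0,0],[0,0.030,0,0.005,0,0,0]]'
python3 -m handwheel '[[0,0.008,0,0.0,0,0,0],[0,0.016,0,0.001,0,0,0],[0,0.022,0,0.002,0,0,0],[0,0.024,0,0.002,0,0,0],[0,0.024,0,0.002,0,0,0]]'
python3 -c "
from h import *; s=status.observe(); print(g(s['tcp_pos']),s['force']); meas()" | head -2
```

```text
time: 4.62
tcp_pos: [543.5, -40.9, 105.8]
orientation: [0.62, 0.784, -0.0, 0.0]
force: [-0.6, 0.6, 0.1]
opening: 0.001
grasp_force: 0.0
time: 5.03
tcp_pos: [539.1, -22.0, 104.4]
orientation: [0.619, 0.785, -0.0, 0.0]
force: [-4.8, -3.2, 19.6]
opening: 0.003
grasp_force: 9.4
time: 5.45
tcp_pos: [535.2, -6.1, 101.8]
orientation: [0.618, 0.786, 0.0, -0.001]
force: [-2.6, 2.4, 4.5]
opening: -0.001
grasp_force: 2.1
[ -4.   93.1 101.8] [-2.57617798  2.42622432  4.54577516]
tip [372.2 337.5] [-30.1 -59.8  19. ] [-32.9 -60.6  21. ]
```

```bash
python3 -m handwheel '[[0,0,0,-0.027,0,0,0],[0,-0.02,0,-0.027,0,0,0],[0,-0.054,0,-0.027,0,0,0],[0,-0.054,0,-0.017,0,0,0],[0,-0.054,0,-0.007,0,0,0]]'
python3 -c "
from h import *; meas()" | head -1
python3 -m handwheel '[[0,0,0,0.004,0,0,0],[0,0.004,0,0.005,0,0,0],[0,0.013,0,0.005,0,0,0],[0,0.022,0,0.005,0,0,0],[0,0.030,0,0.005,0,0,0]]'
python3 -c "
from h import *; s=status.observe(); print(g(s['tcp_pos']),s['force']); meas()" | head -2
```

```text
time: 5.92
tcp_pos: [543.5, -41.2, 105.6]
orientation: [0.62, 0.784, -0.0, 0.001]
force: [-0.4, 0.7, -1.2]
opening: 0.001
grasp_force: 0.0
tip [372.2 337.5] [-30.1 -59.8  19. ] [-32.9 -60.6  21. ]
time: 6.38
tcp_pos: [538.7, -22.1, 104.5]
orientation: [0.619, 0.785, -0.001, 0.0]
force: [-5.5, -3.1, 16.5]
opening: -0.001
grasp_force: 8.6
[ -4.3  76.8 104.5] [-5.52128525 -3.13003888 16.46064404]
tip [377.7 338.5] [-29.5 -67.2  19. ] [-32.2 -67.9  21. ]
```

```bash
python3 -m handwheel '[[0,0.008,0,0.0,0,0,0],[0,0.016,0,0.001,0,0,0],[0,0.022,0,0.002,0,0,0],[0,0.024,0,0.002,0,0,0],[0,0.024,0,0.002,0,0,0]]'
python3 -c "
from h import *; s=status.observe(); print(g(s['tcp_pos']),s['force']); meas('pics/s2.png')"
```

```text
time: 6.85
tcp_pos: [535.5, -6.5, 101.8]
orientation: [0.619, 0.786, 0.0, -0.0]
force: [0.2, 0.9, 0.2]
opening: 0.0
grasp_force: 0.4
[ -3.7  92.6 101.8] [0.20789229 0.90665326 0.19609999]
tip [381.7 339.5] [-29.6 -72.7  19. ] [-32.3 -73.4  21. ]
(341, np.float64(382.0), array([-34. , -74.4]))
(343, np.float64(381.5), array([-38.4, -75.1]))
(345, np.float64(380.5), array([-43.1, -75.1]))
(347, np.float64(379.5), array([-47.7, -75.2]))
(349, np.float64(378.5), array([-52.2, -75.2]))
(351, np.float64(377.5), array([-56.8, -75.3]))
```

View pics/s2.png

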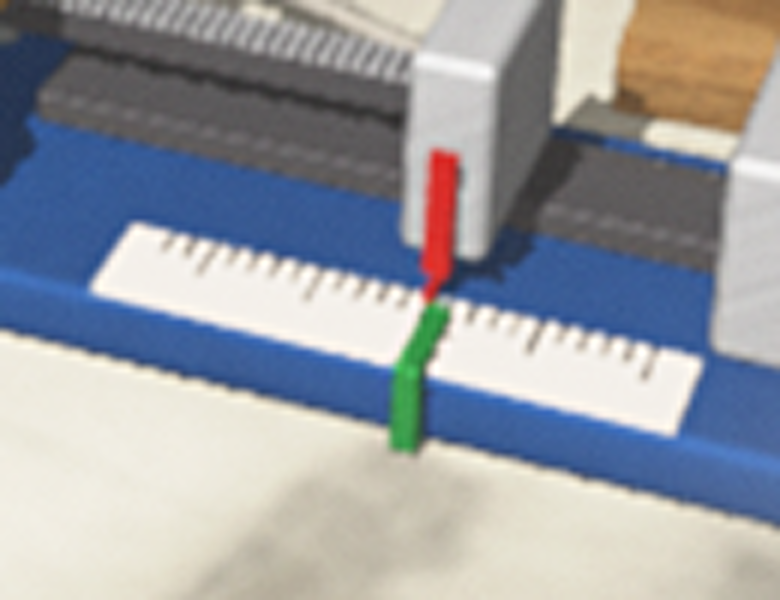

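The pointer tip is at crop (430,298), while the mark's centreline extended to that row is at about 442. It is still 2 mm short, so it needs about 5 mm more at the rim.

```bash
python3 -m handwheel '[[0,0,0,-0.027,0,0,0],[0,-0.02,0,-0.027,0,0,0],[0,-0.035,0,-0.027,0,0,0],[0,-0.035,0,-0.017,0,0,0],[0,-0.035,0,-0.007,0,0,0]]'
python3 -m handwheel '[[0,0,0,0.003,0,0,0],[0,0,0,0.005,0,0,0],[0,0.003,0,0.005,0,0,0],[0,0.006,0,0.005,0,0,0],[0,0.008,0,0.005,0,0,0]]'
python3 -c "
from h import *; s=status.observe(); print(g(s['tcp_pos']),s['force']); meas('pics/s3.png')"|head -2
```

```text
time: 7.32
tcp_pos: [540.6, -29.3, 105.5]
orientation: [0.62, 0.785, -0.0, 0.0]
force: [-0.1, 0.9, 0.8]
opening: 0.0
grasp_force: 0.0
time: 7.73
tcp_pos: [539.5, -23.8, 104.4]
orientation: [0.619, 0.785, -0.0, 0.0]
force: [-5.7, -3.2, 20.6]
opening: -0.003
grasp_force: 10.8
[ -3.9  74.8 104.4] [-5.66156777 -3.19178215 20.62304197]
tip [383.2 339.5] [-28.8 -74.5  19. ] [-31.6 -75.2  21. ]
```

```bash
python3 -m handwheel '[[0,0,0,-0.01,0,0,0],[0,0,0,-0.04,0,0,0],[0,0,0,-0.06,0,0,0],[0,0,0,-0.06,0,0,0],[0,0,0,-0.06,0,0,0]]'
python3 - <<'E'
from h import *
s=status.observe(); print(g(s['tcp_pos']),s['force']); meas('pics/s4.png')
im,d=vision.camera("wrist"); cv2.imwrite("pics/w1.png",im)
q=models.tip_of("lock_tip","wrist"); print([(round(a["score"],2),np.round(a["at"]),g(world("wrist",a["at"],d=d[int(a["at"][1]),int(a["at"][0])]))) for a in q[:2]])
E
```

```text
time: 8.2
tcp_pos: [539.4, -22.9, 138.8]
orientation: [0.619, 0.785, 0.0, -0.0]
force: [0.5, 0.6, -0.6]
opening: -0.002
grasp_force: 0.0
[ -3.9  75.8 138.8] [ 0.50662617  0.57614397 -0.60376979]
tip [383.4 339.5] [-28.7 -74.8  19. ] [-31.5 -75.5  21. ]
(341, np.float64(382.0), array([-34. , -74.4]))
(343, np.float64(381.5), array([-38.4, -75.1]))
(345, np.float64(380.5), array([-43.1, -75.1]))
(347, np.float64(379.5), array([-47.7, -75.2]))
(349, np.float64(378.5), array([-52.2, -75.2]))
(351, np.float64(377.5), array([-56.8, -75.3]))
[(0.92, array([281., 145.]), array([-23.7, 148.3, 101.5]))]
```

View pics/s4.png

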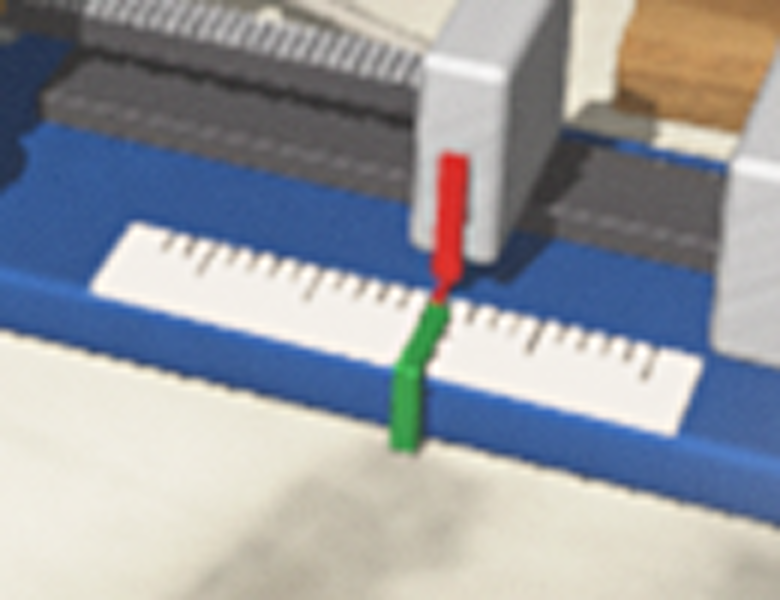

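View pics/w1.png

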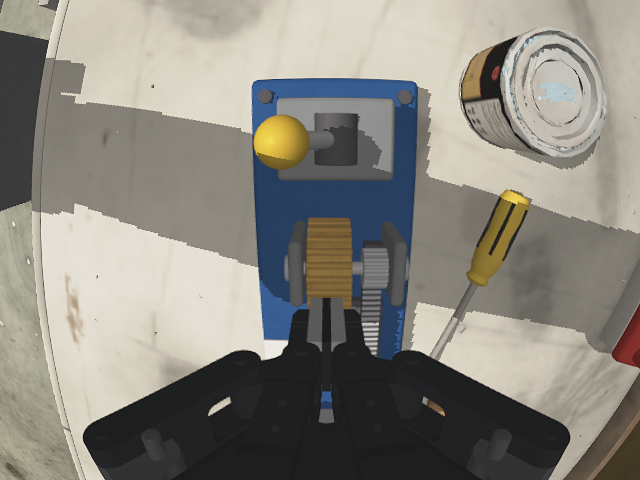

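The pointer tip at (440,300) sits on the mark's centreline at about 440. The wrist view shows the ball at (281,142) still leaning to the front, with the tin and screwdriver clear. I'll move in front of the ball.

```bash
python3 -m handwheel '[[0,0.04,-0.05,0,0,0,0],[0,0.08,-0.1,0,0,0,0],[0,0.1225,-0.1185,0,0,0,0],[0,0.1225,-0.1185,0.02,0,0,0],[0,0.1225,-0.1185,0.055,0,0,0]]'
python3 -m handwheel '[[0,0,0,0.015,0,0,0],[0,0,0,0.015,0,0,0],[0,0,0,0.015,0,0,0],[0,0,0,0.015,0,0,0],[0,0,0,0.015,0,0,0]]'
python3 -c "
from h import *; s=status.observe(); print(g(s['tcp_pos']),s['force'])"
```

```text
time: 8.77
tcp_pos: [453.1, 33.3, 106.9]
orientation: [0.618, 0.786, 0.001, 0.001]
force: [0.2, -0.4, 0.3]
opening: 0.002
grasp_force: 0.0
time: 9.18
tcp_pos: [453.8, 31.6, 97.8]
orientation: [0.619, 0.785, 0.0, 0.0]
force: [0.2, 0.0, 0.3]
opening: -0.003
grasp_force: 0.0
[-74.3 148.7  97.8] [0.17887042 0.01880946 0.26475608]
```

```bash
python3 -m handwheel '[[0,0,0.015,0,0,0,0],[0,0,0.03,0,0,0,0],[0,0,0.045,0,0,0,0],[0,0,0.06,0,0,0,0],[0,0,0.07,0,0,0,0]]'
python3 -m handwheel '[[0,0,0.01,0,0,0,0],[0,0,0.02,0,0,0,0],[0,0,0.03,0,0,0,0],[0,0,0.04,0,0,0,0],[0,0,0.047,0,0,0,0]]'
python3 -c "
from h import *; s=status.observe(); print(g(s['tcp_pos']),s['force'])
im,d=vision.camera('wrist'); cv2.imwrite('pics/w2.png',im)
q=models.tip_of('lock_tip','wrist'); print([(round(a['score'],2),np.round(a['at']),g(world('wrist',a['at'],d=d[int(a['at'][1]),int(a['at'][0])]))) for a in q[:2]])
q=models.tip_of('lock_tip','scene');print([(round(a['score'],2),g(world('scene',a['at'],z=88))) for a in q[:2]])"
```

```text
time: 9.6
tcp_pos: [495.5, 41.9, 97.4]
orientation: [0.619, 0.785, 0.0, 0.0]
force: [-1.2, 0.2, 2.1]
opening: -0.002
grasp_force: 0.9
time: 10.02
tcp_pos: [522.1, 48.3, 97.2]
orientation: [0.619, 0.785, 0.0, 0.0]
force: [-0.7, 0.2, -0.7]
opening: -0.004
grasp_force: 0.7
[ -4.  149.   97.2] [-0.67147648  0.23941494 -0.69122904]
[(0.55, array([390., 334.]), array([ 20.8, 154.9, 102.5]))]
[(0.76, array([-23. , 148.6,  88. ]))]
```

View pics/w2.png

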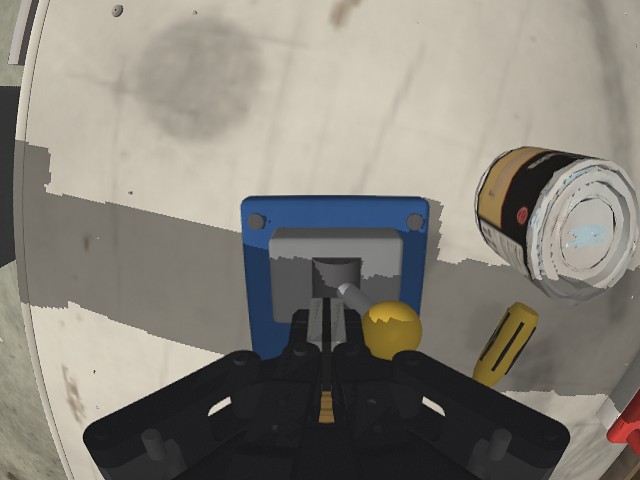

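The ball at (390,330) is nearly over, at x of about 21. I'll push a little more until it meets the stop.

```bash
python3 -m handwheel '[[0,0,0.004,0,0,0,0],[0,0,0.008,0,0,0,0],[0,0,0.012,0,0,0,0],[0,0,0.012,0,0,0,0],[0,0,0.012,0,0,0,0]]'
python3 -c "
from h import *; s=status.observe(); print(g(s['tcp_pos']),s['force'])"
```

```text
time: 10.58
tcp_pos: [527.5, 49.5, 97.0]
orientation: [0.619, 0.785, -0.001, -0.001]
force: [-3.3, -0.6, 0.7]
opening: -0.0
grasp_force: 2.2
[  1.6 149.   97. ] [-3.2583729  -0.64055056  0.69739448]
```

```bash
python3 -m handwheel '[[0,0,0.003,0,0,0,0],[0,0,0.006,0,0,0,0],[0,0,0.006,0,0,0,0],[0,0,0.006,0,0,0,0],[0,0,0.006,0,0,0,0]]'
python3 -c "
from h import *; s=status.observe(); print(g(s['tcp_pos']),s['force'])"
python3 -m handwheel '[[0,0,-0.02,0,0,0,0],[0,0,-0.06,0,0,0,0],[0,0,-0.1,-0.03,0,0,0],[0,0,-0.1,-0.09,0,0,0],[0,0,-0.1,-0.15,0,0,0]]'
python3 -m handwheel '[[0,0,0,0,0,0,0],[0,0,0,0,0,0,0],[0,0,0,0,0,0,0],[0,0,0,0,0,0,0],[0,0,0,0,0,0,0]]'
python3 - <<'E'
from h import *
meas()
im,d=vision.camera('wrist'); q=models.tip_of('lock_tip','wrist'); print([(round(a['score'],2),g(world('wrist',a['at'],z=88))) for a in q[:2]])
im,d=vision.camera("scene"); cv2.imwrite("pics/s5.png",cv2.resize(im[200:390,200:460],(780,570),interpolation=cv2.INTER_CUBIC))
q=models.tip_of('lock_tip','scene');print([(round(a['score'],2),g(world('scene',a['at'],z=88))) for a in q[:2]])
E
```

```text
time: 11.0
tcp_pos: [528.1, 49.6, 96.8]
orientation: [0.619, 0.785, -0.003, -0.002]
force: [-13.0, -2.0, 9.5]
opening: -0.002
grasp_force: 6.9
[  2.1 148.9  96.8] [-12.95385337  -1.99771022   9.45451179]
time: 11.42
tcp_pos: [472.0, 36.2, 187.6]
orientation: [0.619, 0.785, -0.001, -0.001]
force: [0.7, -0.0, 0.3]
opening: 0.001
grasp_force: 0.0
time: 11.83
tcp_pos: [473.1, 36.6, 186.2]
orientation: [0.619, 0.785, -0.001, -0.001]
force: [-0.2, -0.1, 0.2]
opening: 0.004
grasp_force: 0.0
tip [383.4 339.5] [-28.7 -74.8  19. ] [-31.5 -75.5  21. ]
(341, np.float64(382.0), array([-34. , -74.4]))
(343, np.float64(381.5), array([-38.4, -75.1]))
(345, np.float64(380.5), array([-43.1, -75.1]))
(347, np.float64(379.5), array([-47.7, -75.2]))
(349, np.float64(378.5), array([-52.2, -75.2]))
(351, np.float64(377.5), array([-56.8, -75.3]))
[(0.78, array([ 30.3, 147.6,  88. ]))]
[(0.83, array([ 28.2, 150.9,  88. ]))]
```

View pics/s5.png

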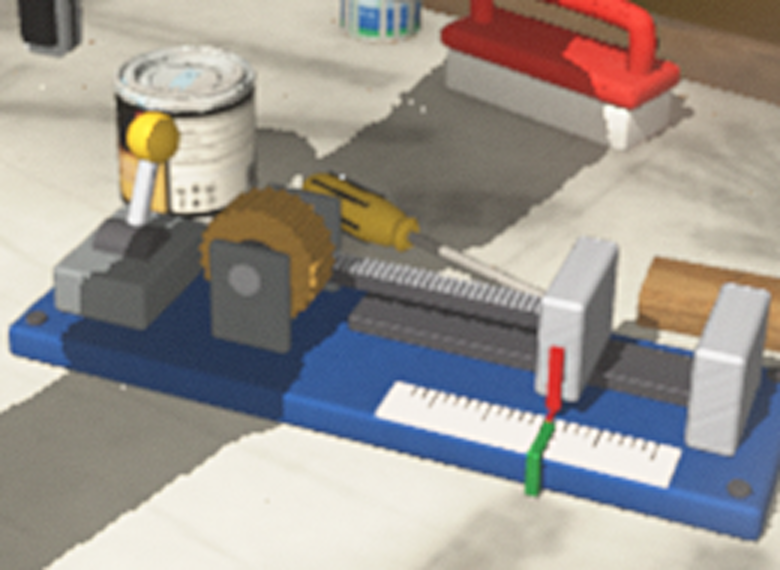

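The pointer tip at (551,418) is on the mark, the ball at (152,138) leans fully back, the loose things have not moved, and the arm is clear.

```bash
python3 -c "
from cell import workorder; print(workorder.hand_in())"
```

```text
the job is handed in; nothing more can be done
None
```

The job is handed in (no verdict came back): by camera the pointer is within about 0.5 mm of the green mark's middle, the lock lever is fully over to the back, the loose things are undisturbed, and the arm is clear.

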